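Stand a ballasted float on the reader plate

ROBOT

A 6-joint arm with a two-finger parallel gripper is mounted at the origin on the work surface. World frame = base frame: x ahead of the robot, y to its left, z up, the work surface at z = 0. Lengths are in m, angles in rad, forces in N, time in s.
With the tool pointing down it reaches from about 0.325 to 0.85 m from the base axis. Payload 4.4 kg.
Tool frame: the origin (TCP) lies midway between the tips of the shut fingers; the grasp point (between the pads) lies ctrl.pinch_z behind it (ctrl.pinch_z is the distance from the TCP to the grasp point, in m); z points along the fingers, y is the direction in which the jaws open and shut (so a half turn about z gives the same grasp; the last joint's range is limited). The gripper opens to 94 mm and grips with 3 to 60 N. Pads are 16 mm wide; open, the fingers measure 119 mm over their backs; the gripper's body (75 mm by 177 mm) begins 78 mm behind the grasp point.
Start: joints at [-1.403, 0.207, 1.542, -0, 1.393, -0.15], TCP at [0.18, -0.546, 0.205] pointing down, gripper open.
Joint ranges: [-2.73, 2.73], [-0.86, 2.22], [0.23, 2.46], [-1.11, 4.25], [0.08, 2.63], [-2.82, 2.82]. Speed limits (rad/s): [2.79, 2.79, 3.14, 3.14, 3.14, 3.14].

INTERFACE

Orientations are given as a 3x3 rotation matrix whose columns are the frame's x, y, z axes.
In Python, from cell import ctrl gives the robot as it stands.
- The arm moves only by the tool move_arm, never from a script. Its argument "steps" is a list of rows, each a list of 5 numbers: the finger opening in cm, from 0 to 9.4, then the shift along the tool's x, y, z in cm, then the turn about the tool's z in degrees. A call has 1 to 20 rows; each row shifts and turns the commanded pose from where the row before left it, along the tool's axes as they then stand; what a row does not reach is not made up. A row lasts 1/10 s, in which the tool goes at most 50 mm and 8.59 degrees, less where a joint would pass 70% of its speed; a pose out of reach is approached as far as the arm can. A call with a gripper value outside its range is refused whole. The fingers move at their own pace and stop on an object; "force" is the grip in N (left out, the last holds). Time passes only in rows, so rows that do not move let the fingers close. It gives the time, the measured TCP pose, the force and the opening at its end, in the units of the state.
- ctrl.read_state(): the state, without advancing time (a new reading comes with each control period).
- ctrl.camera(name): name is "scene" or "top" or "wrist"; returns (picture, depth): 384x512x3 uint8, red, green, blue; 384x512 float32, m along the optical axis (not along the pixel's ray), 0 where there is no reading.
- ctrl.camera_info(name): a dict with "vertical_fov" (degrees; the focal length in pixels is half the picture's height over the tangent of half this angle, whatever the lens; pixels are square), "cx", "cy" (the principal point, pixels), "world_from_camera" (4x4, takes a point from camera to world coordinates). Camera axes: x right, y up, looking along -z (the intrinsics and any distortion apply to the point x, -y, -z); pixel columns grow to the right and rows downward; lengths in m; the calibration is good to about 2 mm. A picture is of the moment at which its call begins: read the wrist's pose just before it. camera_info takes no time and is no camera call; for the wrist camera it gives the pose at the moment of the call.
- ctrl.sign_off(): hands the job in, once; it reports no verdict.
The state is a dict: "time_s": time; "qpos": joint angles; "joint_vel": joint speeds; "joint_efforts": joint torques, N m; "ee_pos": TCP position; "eef_rot": TCP orientation; "force": force on the tool from outside, world axes, zero at the start; "moment": the same for the moment, N m; "gripper_width": finger opening in m.
Only numpy, scipy, OpenCV 4.12 (cv2) and the standard library are available. Lean on these libraries where they do the work, as an engineer would, in place of code of your own. Each camera call takes 0.05 s, during which the arm holds its last target.

TASK

The orange level-sensor float in the metal cradle has its ballast in one end, but both ends look alike: lift it by its round black waist, let it balance in the grip to find the heavy end, and stand it gently, heavy end down, on its own near the middle of the white circle on the round grey reader plate, where it stays up only that way round. Then press the green start button fully down, and let go. Do not drop the float, let it fall over or lay it down outside its cradle, and leave the spool, jar and screwdriver where they are.

Things in the scene. Friction and masses are not known exactly. Their poses are not given: they have to be found in the camera images.
- float_center (a point): Centre of the float, half-way along on its axis: a sealed rigid orange tube 32 mm in diameter and 120 mm long, x axis along the tube, 0.25 to 0.34 kg. Its ball-shaped black waist, 48 mm in diameter, is centred on this point: the place to grip. The tube, narrower than the waist, passes between the fingers, 60 mm each way. It starts level in the cradle, this point 52 mm above the bench.
- float: The float, same origin and axes. A ballast ball is sealed in a chamber in one end, +x or -x (it rolls a few mm there): which end changes from start to start and cannot be seen; the centre of mass lies about 30 mm from the middle. Pinched lightly (4 to 6 N) at the waist, across the tube, it swings about the line between the fingers until the heavy end hangs down; a firm grip stops the swing.
- float_tip (a point): Centre of the float's +x end, 60 mm from the middle. Both ends are alike: shallow domes, about 46 mm radius, 2.8 mm high. Standing on the heavy end the float rights itself from small leans (to within about 5 degrees); on the light end it topples.
- cradle: Aluminium cradle, fixed to the bench: base plate 130 x 74 x 8 mm, with two black V saddles 84 mm apart along its x axis (each 10 mm thick, 51 mm wide, up to 50 mm high) that carry the float's tube 52 mm above the bench. The 74 mm between the saddles is free for the fingers down to the base plate. Origin: centre of its underside, on the bench.
- plate_top (a point): Centre of the top face of the reader plate: a fixed grey disc 120 mm in diameter, 12 mm high, flat on top, with a white circle 80 mm in diameter printed round this point. z up.
- start_top (a point): Centre of the top of the green push button (34 mm in diameter, on the dark start box of 80 x 80 x 30 mm, fixed to the bench). It is pressed straight down, travels 6 mm against a spring (5 N when fully down) and comes back up when let go. z up.
- start (a joint): Travel of the start button, m: 0 up, 0.006 fully down.
- spool: Bystander: solder spool with green rims, 64 mm in diameter, 42 mm high, standing on the bench. Origin: centre of its underside.
- jar: Bystander: small white jar with blue cap, 52 mm in diameter, 65 mm high. Origin: centre of its underside.
- driver_grip (a point): Bystander: screwdriver lying on the bench, 160 mm long, blue handle. This point: the middle of its handle.
Mind the look-alikes: they are no part of the job. What is shaped like the float but blue is not meant. What is shaped like the part that bears start_top but brown is not meant.

How it is judged:
On the way, in this order (a step that is already met when the one before it is completed fails the run):
1. the float is held by the fingers, lifted clear of everything (height (world z) of float_center above 0.085 m and contact force between the fingers and float above 0.5 N and contact force between float and cradle below 0.05 N and contact force between float and plate below 0.05 N), for 0.3 s.
2. the float stands on its own on the reader plate, let go (horizontal distance between float_center and plate_top below 0.03 m and z of float_center in the frame of plate_top between 0.054 and 0.068 m and (angle between float_center's own x axis and vertical below 0.2 rad or angle between float_center's own x axis and vertical above 2.94 rad) and contact force between the fingers and float below 0.05 N and linear speed of float below 0.05 m/s), for 0.4 s.
3. the start button is pressed down while the float stands (horizontal distance between float_center and plate_top below 0.03 m and z of float_center in the frame of plate_top between 0.054 and 0.068 m and (angle between float_center's own x axis and vertical below 0.2 rad or angle between float_center's own x axis and vertical above 2.94 rad) and value of joint start above 0.0042 m), for 0.05 s.
At the end, for the whole second after the job is handed in: The float stands on its own, upright within 0.2 rad (it stays so only on its heavy end), on the reader plate with its centre within 30 mm of the plate's centre in plan, let go and at rest, and the start button is back up (under 1.5 mm) (all of step 2 and angular speed of float below 0.8 rad/s and value of joint start below 0.0015 m); the robot touches nothing.
It fails at once if the float falls over on the plate (touches it while lying within about 0.57 rad of level) (contact force between float and plate above 0.1 N and angle between float_center's own x axis and vertical between 1 and 2.14 rad).
It fails at once if the float lies on the bench (centre below 35 mm) (height (world z) of float_center below 0.035 m).
It fails at once if the float is dropped (moves faster than 0.5 m/s out of the fingers, a fall of some 13 mm) (contact force between the fingers and float below 0.05 N and linear speed of float above 0.5 m/s).
It fails at once if the spool, jar or screwdriver is moved more than 30 mm (distance of any of spool, jar, driver_grip from where it was at the start of the episode above 0.03 m).
It also fails if it takes over 58 s, if anything falls off the work surface, if the arm or the gripper's body presses on something with over 40 N, if the wrist force passes 120 N, or if a joint passes its speed limit or range.

## Working session

There is one attempt and no reset: what is moved stays moved. The work goes in short steps, Python scripts to look and compute and a tool call to move; the robot and the scene stay as the last step left them, time stands still between calls to the robot, and variables do not carry over. Pictures are saved under pics/ and viewed, and the job is handed in when it is done.

Besides the shell and the picture viewer there is one more tool, called after ">>>" by a JSON object that holds its "fn" and its "kwargs", one argument or row to a line. move_arm: Moves the arm, as the interface text tells. Its arguments: {"type":"object","properties":{"steps":{"type":"array"},"force":{"type":"number"}},"required":["steps"]}

```bash
ls; mkdir -p pics; python3 - <<'E'
from cell import ctrl
import cv2,json
for n in("scene","top"):
    p,d=ctrl.camera(n); cv2.imwrite(f"pics/{n}0.png",p[:,:,::-1]); import numpy as np; np.save(f"{n}_d.npy",d)
    print(n,ctrl.camera_info(n))
print(ctrl.camera_info("wrist"),ctrl.pinch_z); print(ctrl.read_state())
E
```

```text
pics
scene {'vertical_fov': 46.69541799409801, 'cx': 256.05447293830446, 'cy': 198.98457306744126, 'world_from_camera': array([[ 0.87853045, -0.3231673 ,  0.35177713,  0.95697268],
       [ 0.47741286,  0.6189247 , -0.623706  , -0.75836282],
       [-0.01616218,  0.71588764,  0.69802842,  1.01748157],
       [ 0.        ,  0.        ,  0.        ,  1.        ]])}
top {'vertical_fov': 45.20466562216946, 'cx': 254.88311621242985, 'cy': 189.5537035290225, 'world_from_camera': array([[-0.02208338,  0.98118184, -0.19181899,  0.15073146],
       [-0.99972841, -0.02024373,  0.01154528,  0.07954871],
       [ 0.00744488,  0.19202185,  0.98136241,  1.73686362],
       [ 0.        ,  0.        ,  0.        ,  1.        ]])}
{'vertical_fov': 66.45443556328415, 'cx': 256.1822395907567, 'cy': 193.20256128900942, 'world_from_camera': array([[ 0.31260875,  0.91447951,  0.25691047,  0.25493999],
       [-0.94987912,  0.3016203 ,  0.08218793, -0.52129494],
       [-0.00233024, -0.26972656,  0.96293414,  0.38199357],
       [ 0.        ,  0.        ,  0.        ,  1.        ]])} 0.0188
{'time_s': 0.1, 'qpos': array([-1.40252526e+00,  2.07317457e-01,  1.54278890e+00, -2.05915320e-05,
        1.39349688e+00, -1.50460752e-01]), 'joint_vel': array([-0.00022107, -0.00148654, -0.00437338,  0.00021526, -0.00061351,
       -0.00126087]), 'joint_efforts': array([-3.47285618e-05, -3.71862102e+01, -2.82294559e+01,  6.99836668e-02,
        3.10767966e-02, -4.99567705e-05]), 'ee_pos': array([ 0.18006553, -0.54532017,  0.20442729]), 'eef_rot': array([[ 9.49632487e-01,  3.13365620e-01, -3.56710538e-04],
       [ 3.13365697e-01, -9.49630467e-01,  1.97878754e-03],
       [ 2.81340790e-04, -1.99090178e-03, -9.99997979e-01]]), 'force': array([ 0.00137875, -0.40121921,  0.0778683 ]), 'moment': array([-0.03500687,  0.00018636,  0.05978848]), 'gripper_width': 0.09373419598798004}
```

View pics/scene0.png

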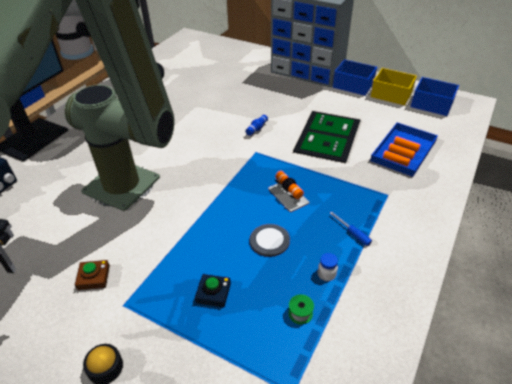

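View pics/top0.png

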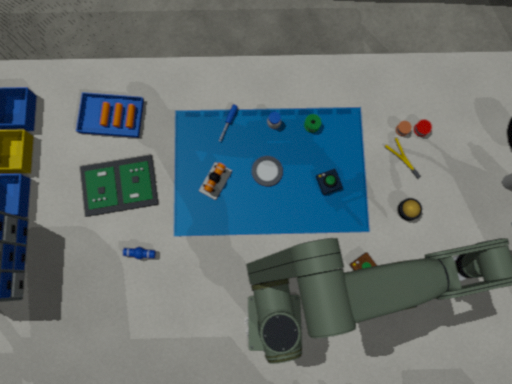

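Candidates: the orange float with a black waist sits in a metal cradle at top (216,178) and scene (289,184). The blue one at top (139,253) is the look-alike. The green button on the dark box is at top (330,181) and scene (212,290). The brown box at scene (92,275) is the other look-alike. I'll enlarge crops to confirm.

```bash
cat > h.py <<'E'
from cell import ctrl
import cv2,numpy as np
def proj_inv(info,u,v,z=None,depth=None,H=384):
    f=H/2/np.tan(np.radians(info['vertical_fov'])/2)
    r=np.array([(u-info['cx'])/f,-(v-info['cy'])/f,-1.])
    T=info['world_from_camera']
    if depth is None:
        w=T[:3,:3]@r; depth=(z-T[2,3])/w[2]
    return T[:3,:3]@(r*depth)+T[:3,3]
def project(info,p,H=384):
    f=H/2/np.tan(np.radians(info['vertical_fov'])/2)
    T=info['world_from_camera']; c=T[:3,:3].T@(np.array(p)-T[:3,3])
    return info['cx']+f*c[0]/-c[2], info['cy']-f*c[1]/-c[2]
E
python3 - <<'E'
import cv2,numpy as np
t=cv2.imread('pics/top0.png');s=cv2.imread('pics/scene0.png')
a=cv2.resize(t[140:220,180:360],None,fx=4.4,fy=4.4,interpolation=cv2.INTER_CUBIC)
cv2.imwrite('pics/tc.png',a[:590,:790])
b=cv2.resize(s[160:320,185:325],None,fx=3.7,fy=3.7,interpolation=cv2.INTER_CUBIC);cv2.imwrite('pics/sc.png',b)
E
```

```text
(no output)
```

View pics/tc.png

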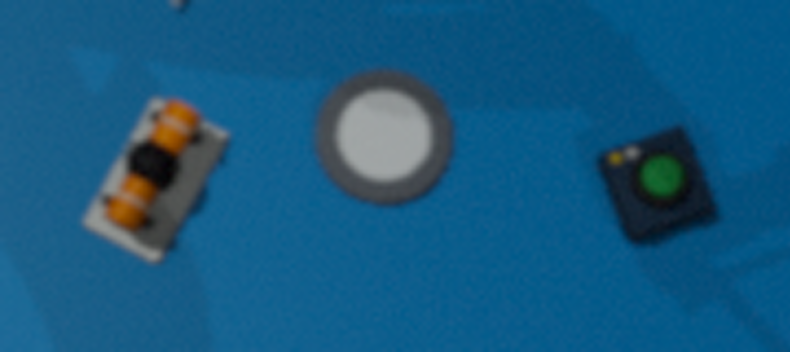

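View pics/sc.png

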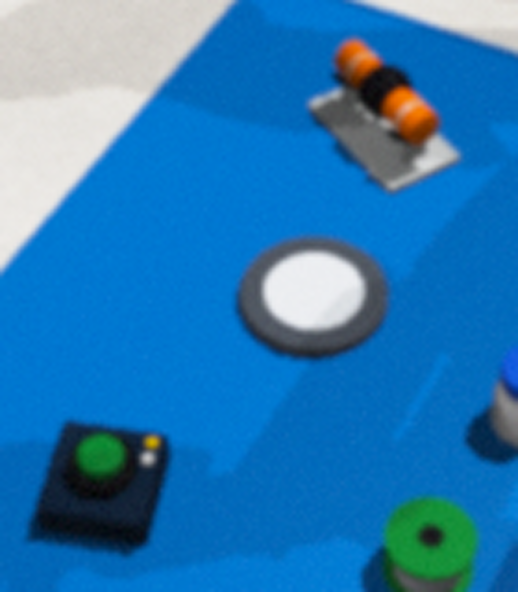

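The crops confirm both: the orange float on the cradle (top crop waist (152,165)) and the dark box with the green button (662,177). The white circle is at (385,135).

```bash
python3 - <<'E'
from h import *
T=ctrl.camera_info('top');S=ctrl.camera_info('scene')
dt=np.load('top_d.npy');ds=np.load('scene_d.npy')
def tc(x,y):return 180+(x+.5)/4.4-.5,140+(y+.5)/4.4-.5
def sc(x,y):return 185+(x+.5)/3.7-.5,160+(y+.5)/3.7-.5
for n,a,b,z in(("waist",(152,165),(384,88),.052),("white",(385,135),(315,290),.012),("button",(662,177),(101,455),.045),("endA",(180,110),(420,122),.055),("endB",(124,216),(353,55),.055)):
    p=tc(*a);q=sc(*b)
    print(n,proj_inv(T,*p,z=z).round(4),proj_inv(S,*q,z=z).round(4),
     proj_inv(T,*p,depth=dt[int(round(p[1])),int(round(p[0]))]).round(4),proj_inv(S,*q,depth=ds[int(round(q[1])),int(round(q[0]))]).round(4))
E
```

```text
waist [0.5306 0.211  0.052 ] [0.5285 0.2156 0.052 ] [0.5261 0.2094 0.0718] [0.5362 0.1981 0.0693]
white [0.5623 0.0106 0.012 ] [0.5656 0.0131 0.012 ] [0.5628 0.0105 0.0099] [0.5654 0.0134 0.0115]
button [ 0.5128 -0.2237  0.045 ] [ 0.5144 -0.2201  0.045 ] [ 0.5112 -0.2224  0.0522] [ 0.5195 -0.2263  0.0562]
endA [0.5775 0.1866 0.055 ] [0.5754 0.188  0.055 ] [0.5739 0.1857 0.069 ] [0.5797 0.1774 0.0658]
endB [0.4863 0.2346 0.055 ] [0.4868 0.2392 0.055 ] [0.4837 0.2334 0.0679] [0.492  0.2281 0.0657]
```

>>> {"fn": "move_arm", "kwargs": {
  "steps": [
    [9.4,3.7,-2.7,0,0],
    [9.4,3.7,-2.7,0,0],
    [9.4,3.7,-2.7,0,0],
    [9.4,3.7,-2.7,0,0],
    [9.4,3.7,-2.7,0,0],
    [9.4,3.7,-2.7,0,0],
    [9.4,3.7,-2.7,0,0],
    [9.4,3.7,-2.7,0,0],
    [9.4,3.7,-2.7,0,0],
    [9.4,3.7,-2.7,0,0],
    [9.4,3.7,-2.7,0,0],
    [9.4,3.7,-2.7,0,0],
    [9.4,0,0,0,0],
    [9.4,0,0,0,0]
  ]
}}

```text
time_s: 1.5
ee_pos: [0.5, -0.0983, 0.2048]
eef_rot: [[0.949, 0.316, -0.002], [0.316, -0.949, -0.0], [-0.002, -0.0, -1.0]]
force: [-0.7, 0.2, -1.1]
gripper_width: 0.0938
```

```bash
cat > w.py <<'E'
from h import *
import sys
n=sys.argv[1]
i=ctrl.camera_info('wrist'); s=ctrl.read_state(); p,d=ctrl.camera('wrist')
np.save(n+'_d.npy',d); np.savez(n+'_i.npz',**i); cv2.imwrite(f'pics/{n}.png',cv2.resize(p[:,:,::-1],None,fx=1.5,fy=1.5,interpolation=cv2.INTER_CUBIC))
print(s['time_s'],s['ee_pos'].round(4),s['eef_rot'].round(3).tolist(),s['gripper_width'],s['force'].round(2),s['qpos'].round(2))
E
python3 w.py w1
```

```text
1.5 [ 0.5    -0.0983  0.2048] [[0.949, 0.316, -0.002], [0.316, -0.949, -0.0], [-0.002, -0.0, -1.0]] 0.09382815026347537 [-0.65  0.2  -1.06] [-0.36  0.07  1.7  -0.    1.38  0.89]
```

View pics/w1.png

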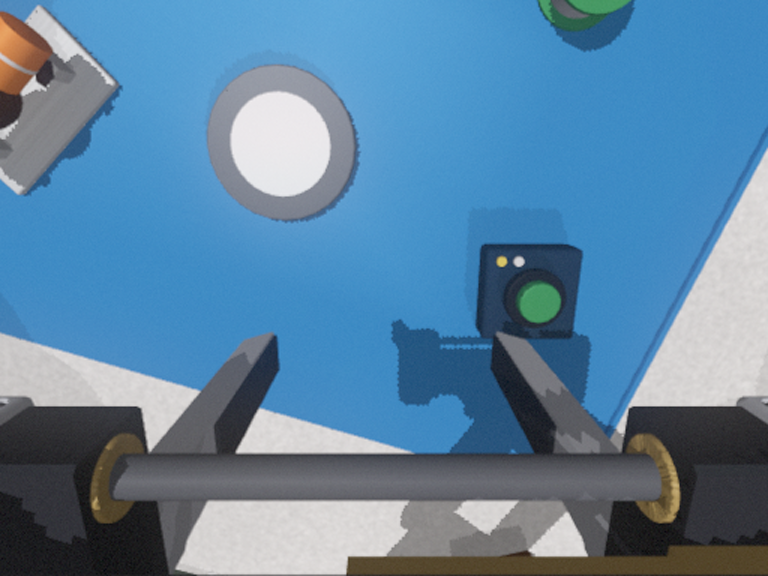

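The wrist view shows the white circle centred at about (281,143) and the green button top at (539,302) in the enlarged picture. The cradle is cut off at the left edge.

```bash
python3 - <<'E'
from h import *
W=np.load('w1_i.npz');d=np.load('w1_d.npy')
im=cv2.imread('pics/w1.png')
def ell(m):
    c=max(cv2.findContours(m,0,1)[0],key=cv2.contourArea); return cv2.fitEllipse(c)
hsv=cv2.cvtColor(im,cv2.COLOR_BGR2HSV)
a=cv2.inRange(hsv[:240,160:400],(0,0,200),(180,40,255)); e=ell(a);print('white',e);u=((e[0][0]+160+.5)/1.5-.5,(e[0][1]+.5)/1.5-.5)
print(proj_inv(W,*u,z=.012),proj_inv(W,*u,depth=d[int(u[1]),int(u[0])]))
g=cv2.inRange(hsv[240:350,480:600],(45,80,60),(80,255,255)); e=ell(g);print('btn',e);u=((e[0][0]+480+.5)/1.5-.5,(e[0][1]+240+.5)/1.5-.5)
D=d[int(u[1]),int(u[0])];b=proj_inv(W,*u,depth=D);print(b, proj_inv(W,*u,z=.045))
E
```

```text
white ((119.99536895751953, 143.3491973876953), (96.94330596923828, 105.39684295654297), 153.66578674316406)
[0.56519729 0.01136977 0.012     ] [0.5651829  0.011494   0.01145953]
btn ((58.29525375366211, 61.71599578857422), (41.13410949707031, 43.52528381347656), 91.91085052490234)
[ 0.51543764 -0.22114718  0.05077268] [ 0.51439943 -0.22371421  0.045     ]
```

>>> {"fn": "move_arm", "kwargs": {
  "steps": [
    [9.4,1.6,-3.6,0,0],
    [9.4,1.6,-3.6,0,0],
    [9.4,1.6,-3.6,0,0],
    [9.4,1.6,-3.6,0,0],
    [9.4,1.6,-3.6,0,0],
    [9.4,1.6,-3.6,0,0],
    [9.4,1.6,-3.6,0,0],
    [9.4,1.5,-3.5,0,0],
    [9.4,0,0,0,0]
  ]
}}

```text
time_s: 2.45
ee_pos: [0.5309, 0.215, 0.2053]
eef_rot: [[0.949, 0.315, -0.0], [0.315, -0.949, 0.001], [0.0, -0.001, -1.0]]
force: [0.8, -0.2, -0.1]
gripper_width: 0.0942
```

>>> {"fn": "move_arm", "kwargs": {
  "steps": [
    [9.4,0,0,0,-8.3],
    [9.4,0,0,0,-8.3],
    [9.4,0,0,0,-8.3],
    [9.4,0,0,0,-8.3],
    [9.4,0,0,0,-8.3],
    [9.4,0,0,0,-8.3],
    [9.4,0,0,0,-8.3],
    [9.4,0,0,0,-8.3],
    [9.4,0,0,0,-8.3],
    [9.4,0,0,0,-8.3],
    [9.4,0,0,0,-8.3],
    [9.4,0,0,0,-8.3],
    [9.4,0,0,0,-8.3],
    [9.4,0,0,0,-8.3],
    [9.4,0,0,0,-8.3],
    [9.4,0,0,0,-8.3],
    [9.4,0,0,0,0],
    [9.4,0,0,0,0]
  ]
}}

```text
time_s: 4.25
ee_pos: [0.5311, 0.2112, 0.2054]
eef_rot: [[-0.872, 0.489, -0.0], [0.489, 0.872, -0.001], [-0.0, -0.001, -1.0]]
force: [-0.1, -0.2, -0.4]
gripper_width: 0.0939
```

```bash
python3 w.py w2
```

```text
4.25 [0.5311 0.2112 0.2054] [[-0.872, 0.489, -0.0], [0.489, 0.872, -0.001], [-0.0, -0.001, -1.0]] 0.09394575538974252 [-0.07 -0.21 -0.4 ] [ 0.23  0.2   1.55 -0.    1.39 -0.83]
```

View pics/w2.png

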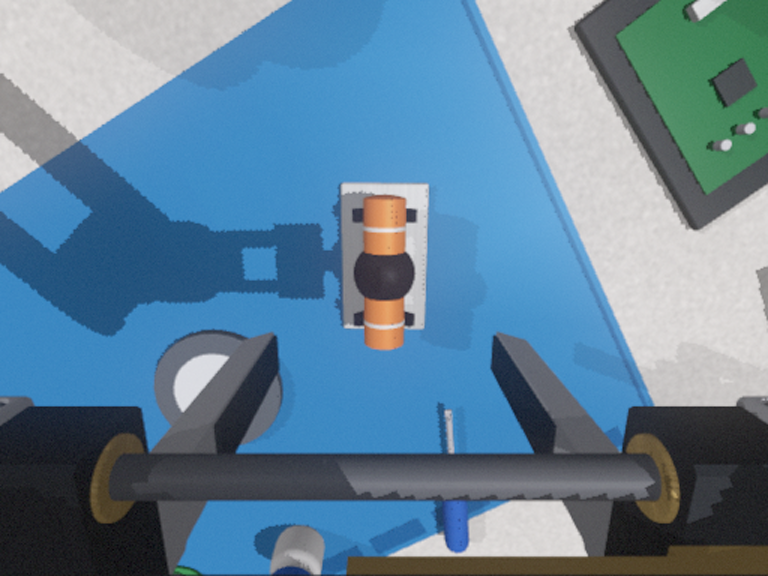

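The waist is at (384,272) in the enlarged picture. The tube runs vertically in the image, already aligned across the jaws, with nothing in the fingers' way.

```bash
python3 - <<'E'
from h import *
W=np.load('w2_i.npz')
im=cv2.imread('pics/w2.png')
m=cv2.inRange(im[230:310,345:425],(0,0,0),(60,60,60))
m=cv2.morphologyEx(m,cv2.MORPH_OPEN,np.ones((21,21)))
c=max(cv2.findContours(m,0,1)[0],key=cv2.contourArea); (x,y),r=cv2.minEnclosingCircle(c);print(x+345,y+230,r)
R=ctrl.read_state()['eef_rot'];t=ctrl.read_state()['ee_pos']
for n,(x,y),z in(("w",(x+345,y+230),.052),("A",(385,196),.058),("B",(384,347),.052)):
    p=proj_inv(W,(x+.5)/1.5-.5,(y+.5)/1.5-.5,z=z);print(n,p,(R.T@(p-t)*100).round(2))
E
```

```text
Traceback (most recent call last):
ValueError: max() iterable argument is empty
```

```bash
python3 - <<'E'
from h import *
W=np.load('w2_i.npz')
R=ctrl.read_state()['eef_rot'];t=ctrl.read_state()['ee_pos']
for n,(x,y),z in(("w",(384.5,272.5),.052),("A",(385,196),.058),("B",(384,347),.052)):
    p=proj_inv(W,(x+.5)/1.5-.5,(y+.5)/1.5-.5,z=z);print(n,p,(R.T@(p-t)*100).round(2))
im=cv2.imread('pics/w2.png');cv2.imwrite('pics/w2c.png',cv2.resize(im[170:370,300:470],None,fx=3,fy=3))
E
```

```text
w [0.53110295 0.21089807 0.052     ] [-0.04 -0.06 15.34]
A [0.4804475 0.2397454 0.058    ] [ 5.790e+00 -1.000e-02  1.474e+01]
B [0.5849897  0.18019366 0.052     ] [-6.24 -0.11 15.34]
```

View pics/w2c.png

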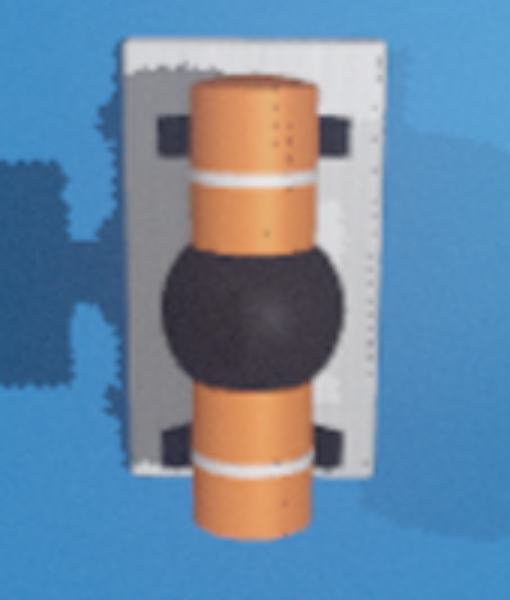

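>>> {"fn": "move_arm", "kwargs": {
  "steps": [
    [9.4,-0.1,0,3,0],
    [9.4,0,0,3.5,0],
    [9.4,0,0,3.5,0],
    [9.4,0,0,3,0],
    [9.4,0,0,2.2,0],
    [9.4,0,0,1.5,0],
    [9.4,0,0,0.5,0],
    [9.4,0,0,0,0],
    [9.4,0,0,0,0]
  ]
}}

```text
time_s: 5.2
ee_pos: [0.533, 0.2128, 0.0347]
eef_rot: [[-0.875, 0.484, 0.002], [0.484, 0.875, 0.001], [-0.002, 0.002, -1.0]]
force: [0.3, -0.1, 0.8]
gripper_width: 0.0937
```

```bash
python3 w.py w3
```

```text
5.2 [0.533  0.2128 0.0347] [[-0.875, 0.484, 0.002], [0.484, 0.875, 0.001], [-0.002, 0.002, -1.0]] 0.09369098903093166 [ 0.35 -0.05  0.8 ] [ 0.23  0.4   1.68 -0.    1.06 -0.84]
```

View pics/w3.png

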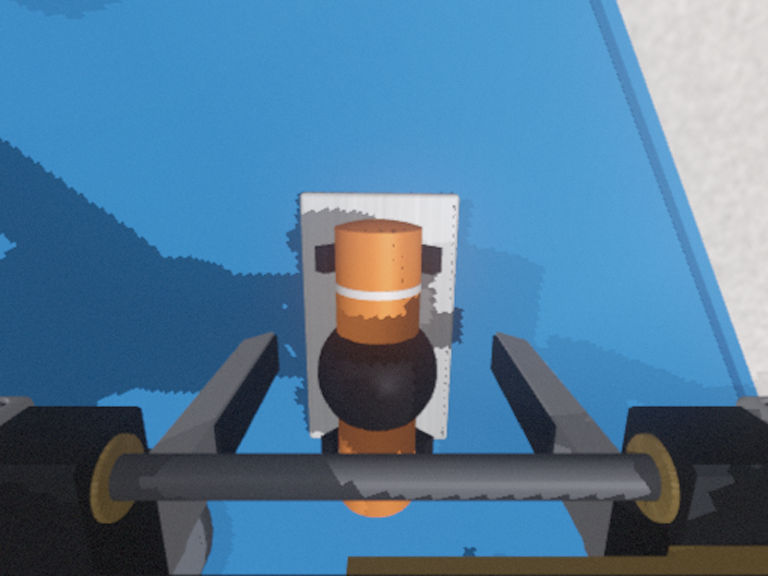

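```bash
python3 - <<'E'
from h import *
W=np.load('w3_i.npz')
s=ctrl.read_state();R=s['eef_rot'];t=s['ee_pos']
p=proj_inv(W,(377.5)/1.5-.5,(379.5)/1.5-.5,z=.052);print(p,(R.T@(p-t)*100).round(2))
E
```

```text
[0.53468502 0.20830393 0.052     ] [-0.36 -0.33 -1.7 ]
```

```bash
python3 - <<'E'
from h import *
for k,pose in(('w2',None),('w3',None)):
    W=np.load(k+'_i.npz')
    R=np.array([[-0.875,0.484,0],[0.484,0.875,0],[0,0,-1]])
    for c in((.531,.211),(.533,.2128),(.5347,.2083)):
        c3=np.array([*c,.052]);o=[]
        for dx,dz in((.0179,.016),(-.0179,.016),(.06,.0145),(-.0585,.016),(0,0)):
            u,v=project(W,c3+R[:,0]*dx+[0,0,dz]);o.append(((u+.5)*1.5-.5,(v+.5)*1.5-.5))
        print(k,c,np.round(o).tolist())
E
python3 - <<'E'
import cv2
im=cv2.imread('pics/w3.png');cv2.imwrite('pics/w3c.png',cv2.resize(im[190:530,290:480],None,fx=1.7,fy=1.7))
E
```

```text
w2 (0.531, 0.211) [[384.0, 253.0], [385.0, 301.0], [384.0, 194.0], [385.0, 351.0], [385.0, 272.0]]
w2 (0.533, 0.2128) [[388.0, 255.0], [388.0, 302.0], [388.0, 195.0], [388.0, 352.0], [388.0, 273.0]]
w2 (0.5347, 0.2083) [[384.0, 260.0], [384.0, 306.0], [383.0, 201.0], [384.0, 356.0], [384.0, 278.0]]
w3 (0.531, 0.211) [[378.0, 342.0], [378.0, 431.0], [377.0, 222.0], [379.0, 520.0], [378.0, 369.0]]
w3 (0.533, 0.2128) [[385.0, 345.0], [385.0, 433.0], [385.0, 224.0], [385.0, 522.0], [385.0, 371.0]]
w3 (0.5347, 0.2083) [[376.0, 354.0], [377.0, 442.0], [375.0, 236.0], [377.0, 530.0], [377.0, 379.0]]
```

View pics/w3c.png

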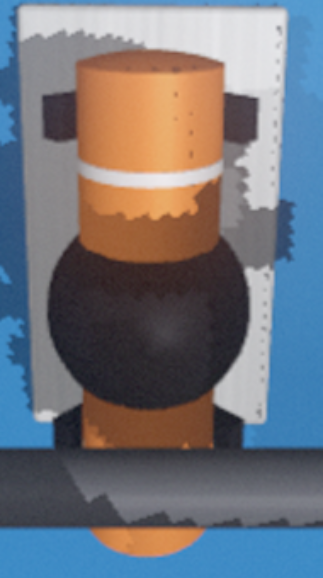

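The tube and waist junctions match a float centre of (0.531, 0.211). I'll nudge the tool to match, then grip.

>>> {"fn": "move_arm", "kwargs": {
  "steps": [
    [9.4,0.1,-0.25,0.15,0],
    [9.4,0,0,0,0],
    [9.4,0,0,0,0],
    [7,0,0,0,0],
    [6,0,0,0,0],
    [5.5,0,0,0,0],
    [5.5,0,0,0,0]
  ],
  "force": 15
}}

```text
time_s: 5.95
ee_pos: [0.5297, 0.211, 0.0319]
eef_rot: [[-0.875, 0.484, -0.0], [0.484, 0.875, -0.0], [0.0, -0.0, -1.0]]
force: [-0.5, 0.1, -0.3]
gripper_width: 0.0655
```

>>> {"fn": "move_arm", "kwargs": {
  "steps": [
    [5.5,-0.1,0.05,-0.1,0],
    [5.2,0,0,0,0],
    [5,0,0,0,0],
    [4.5,0,0,0,0],
    [4,0,0,0,0],
    [4,0,0,0,0],
    [4,0,0,0,0],
    [4,0,0,0,0],
    [4,0,0,0,0]
  ]
}}

```text
time_s: 6.85
ee_pos: [0.5308, 0.2108, 0.033]
eef_rot: [[-0.875, 0.484, -0.0], [0.484, 0.875, -0.0], [-0.0, -0.0, -1.0]]
force: [-1.2, -0.9, 0.9]
gripper_width: 0.0474
```

>>> {"fn": "move_arm", "kwargs": {
  "steps": [
    [4,0,0,-0.5,0],
    [4,0,0,-1,0],
    [4,0,0,-2,0],
    [4,0,0,-2.5,0],
    [4,0,0,-2.5,0],
    [4,0,0,-2.5,0],
    [4,0,0,-2,0],
    [4,0,0,-1,0],
    [4,0,0,-0.5,0],
    [4,0,0,0,0],
    [4,0,0,0,0]
  ],
  "force": 20
}}

```text
time_s: 7.95
ee_pos: [0.5299, 0.2107, 0.1766]
eef_rot: [[-0.875, 0.484, -0.002], [0.484, 0.875, -0.001], [0.002, -0.002, -1.0]]
force: [-0.5, 0.3, -4.2]
gripper_width: 0.0471
```

```bash
python3 w.py w4
```

```text
7.95 [0.5299 0.2107 0.1766] [[-0.875, 0.484, -0.002], [0.484, 0.875, -0.001], [0.002, -0.002, -1.0]] 0.047135326047006376 [-0.55  0.26 -4.18] [ 0.23  0.22  1.58  0.    1.34 -0.84]
```

View pics/w4.png

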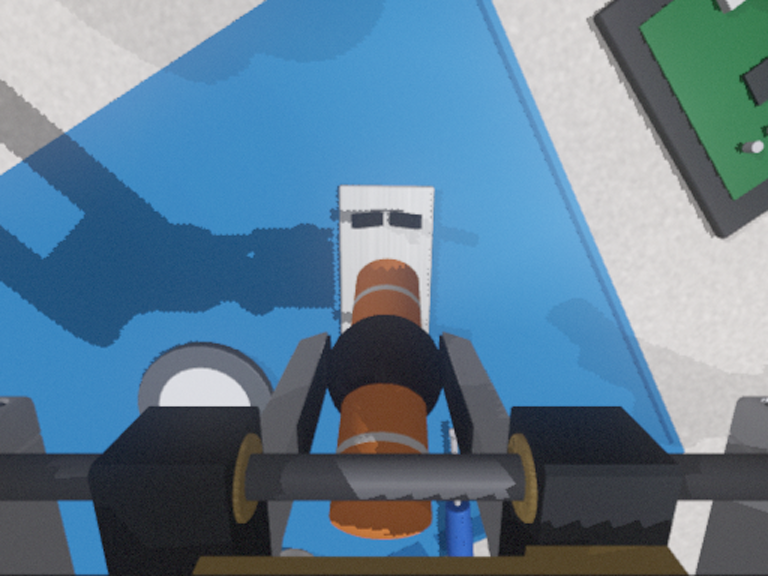

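The float is lifted and already tilting. The image-top (tool +x) end is dropping, so the ballast is there. I'll lighten the grip so it swings freely.

>>> {"fn": "move_arm", "kwargs": {
  "steps": [
    [4,0,0,0,0],
    [4,0,0,0,0],
    [4,0,0,0,0],
    [4,0,0,0,0],
    [4,0,0,0,0],
    [4,0,0,0,0],
    [4,0,0,0,0],
    [4,0,0,0,0],
    [4,0,0,0,0],
    [4,0,0,0,0]
  ],
  "force": 5.5
}}

```text
time_s: 9.0
ee_pos: [0.5308, 0.2109, 0.178]
eef_rot: [[-0.875, 0.484, 0.0], [0.484, 0.875, 0.0], [-0.0, 0.0, -1.0]]
force: [-0.9, 0.1, -3.1]
gripper_width: 0.0474
```

```bash
python3 w.py w5
```

```text
9.0 [0.5308 0.2109 0.178 ] [[-0.875, 0.484, 0.0], [0.484, 0.875, 0.0], [-0.0, 0.0, -1.0]] 0.04744009974389002 [-0.86  0.14 -3.12] [ 0.23  0.22  1.58 -0.    1.34 -0.84]
```

View pics/w5.png

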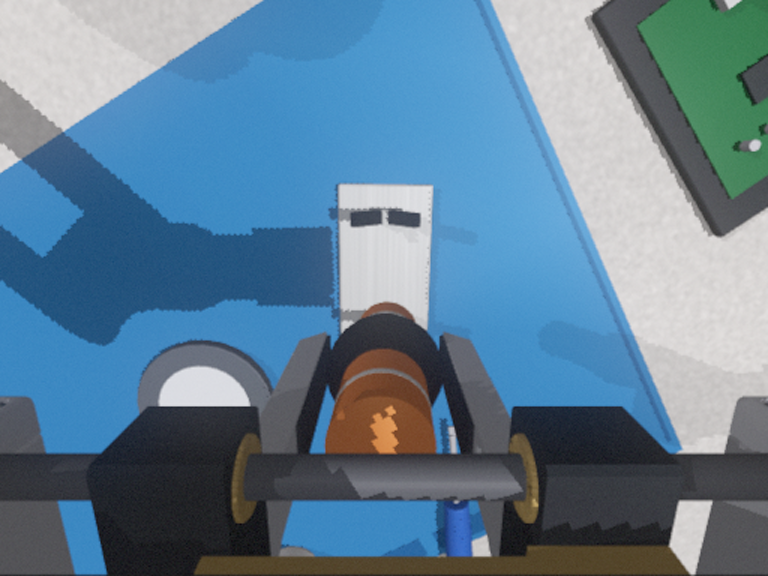

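>>> {"fn": "move_arm", "kwargs": {
  "steps": [
    [4,0,0,0,0],
    [4,0,0,0,0],
    [4,0,0,0,0],
    [4,0,0,0,0],
    [4,0,0,0,0],
    [4,0,0,0,0],
    [4,0,0,0,0],
    [4,0,0,0,0],
    [4,0,0,0,0],
    [4,0,0,0,0]
  ],
  "force": 4.5
}}

```text
time_s: 10.05
ee_pos: [0.5308, 0.2109, 0.1779]
eef_rot: [[-0.875, 0.484, -0.0], [0.484, 0.875, 0.0], [0.0, 0.0, -1.0]]
force: [-0.3, 0.3, -2.5]
gripper_width: 0.0473
```

```bash
python3 w.py w6; python3 - <<'E'
from h import *
W=np.load('w6_i.npz');s=ctrl.read_state();R=s['eef_rot'];c=s['ee_pos']-R[:,2]*ctrl.pinch_z
for a in range(0,70,10):
    a=np.radians(a);x,z=-np.sin(a),-np.cos(a)
    o=[]
    for k in(.0572,):
        for l in(-.016,0,.016):
            q=c+R@np.array([x*k-z*l*-1*-1,0,z*k+x*l]);u,v=project(W,q);o.append(round((v+.5)*1.5-.5))
    print(np.degrees(a),o)
E
```

```text
10.05 [0.5308 0.2109 0.1779] [[-0.875, 0.484, -0.0], [0.484, 0.875, 0.0], [0.0, 0.0, -1.0]] 0.047339065125219064 [-0.25  0.3  -2.55] [ 0.23  0.22  1.58  0.    1.34 -0.84]
0.0 [516, 468, 415]
10.0 [534, 496, 453]
20.0 [544, 517, 487]
29.999999999999996 [546, 531, 514]
40.0 [542, 538, 532]
50.0 [534, 538, 543]
59.99999999999999 [521, 532, 546]
```

View pics/w6.png

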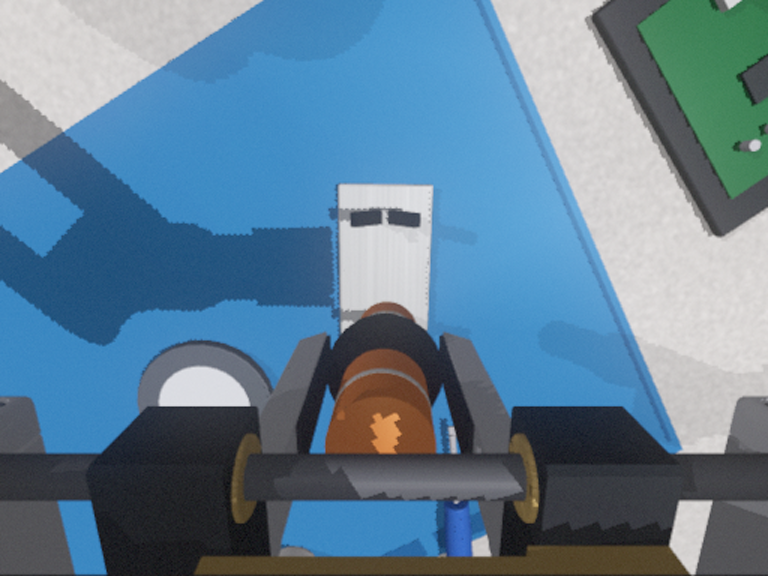

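The float has settled. The upper dome is seen nearly end-on (rim at about row 400–440), which matches vertical with the heavy end down. I'll firm the grip and carry it over the plate.

>>> {"fn": "move_arm", "kwargs": {
  "steps": [
    [4,0,0,0,0],
    [4,0,0,0,0],
    [4,0,0,0,0],
    [4,-0.7,-0.88,0,0],
    [4,-1.4,-1.75,0,0],
    [4,-1.4,-1.75,0,0],
    [4,-1.4,-1.75,0,0],
    [4,-1.4,-1.75,0,0],
    [4,-1.4,-1.75,0,0],
    [4,-1.4,-1.75,0,0],
    [4,-1.4,-1.75,0,0],
    [4,-1.4,-1.75,0,0],
    [4,-0.7,-0.88,0,0],
    [4,0,0,0,0],
    [4,0,0,0,0],
    [4,0,0,0,0]
  ],
  "force": 15
}}

```text
time_s: 11.7
ee_pos: [0.5646, 0.0129, 0.1779]
eef_rot: [[-0.876, 0.483, -0.0], [0.483, 0.876, 0.001], [0.001, 0.0, -1.0]]
force: [0.3, -0.8, -3.0]
gripper_width: 0.0474
```

```bash
python3 w.py w7; cat > s.py <<'E'
from h import *
import sys
n=sys.argv[1]; x0,x1,y0,y1=map(int,sys.argv[2:6])
p,d=ctrl.camera('scene');np.save(n+'_d.npy',d)
k=min(780/(x1-x0),580/(y1-y0));cv2.imwrite(f'pics/{n}.png',cv2.resize(p[y0:y1,x0:x1,::-1],None,fx=k,fy=k,interpolation=cv2.INTER_CUBIC));print('scale',k)
E
python3 s.py s7 200 330 150 270
```

```text
11.7 [0.5646 0.0129 0.1779] [[-0.876, 0.483, -0.0], [0.483, 0.876, 0.001], [0.001, 0.0, -1.0]] 0.047355925281807196 [ 0.29 -0.78 -3.02] [-0.13  0.21  1.6   0.    1.34 -1.2 ]
scale 4.833333333333333
```

View pics/s7.png

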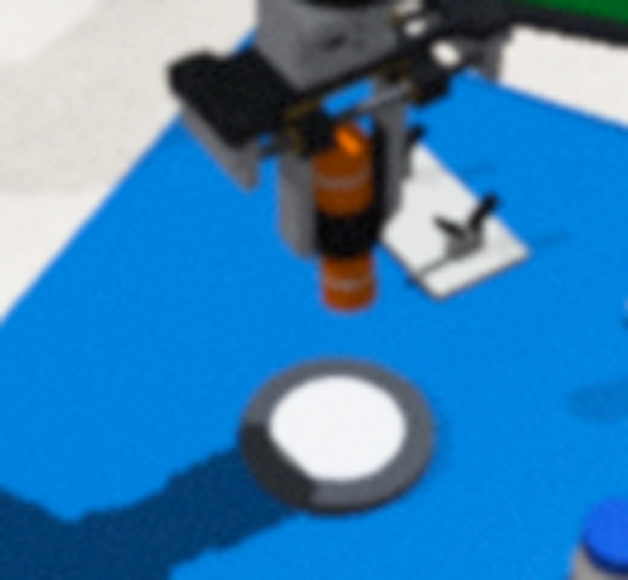

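View pics/w7.png

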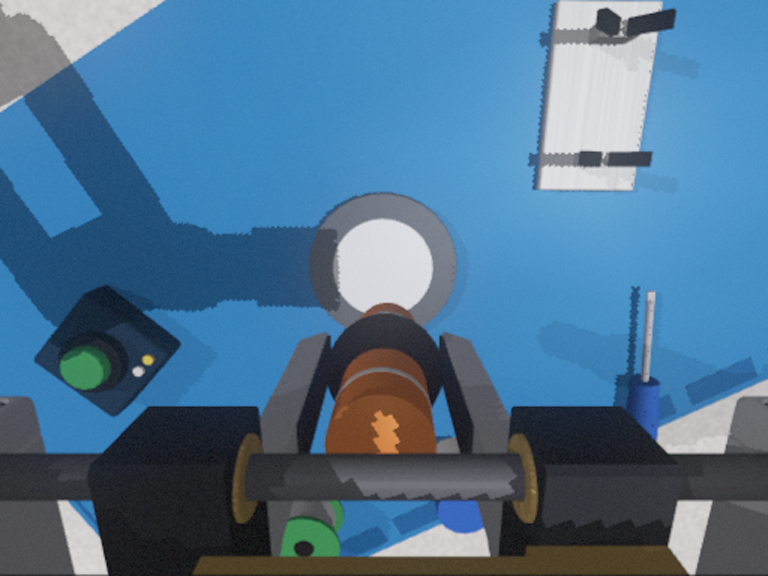

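```bash
python3 - <<'E'
from h import *
S=ctrl.camera_info('scene');s=ctrl.read_state();c=s['ee_pos']+[0,0,ctrl.pinch_z]
for dz in(.06,0,-.06):
    u,v=project(S,c+[0,0,dz]);k=4.8333;print(dz,round((u-200+.5)*k-.5),round((v-150+.5)*k-.5))
E
```

```text
0.06 340 127
0 339 209
-0.06 339 285
```

```bash
python3 - <<'E'
from h import *
S=ctrl.camera_info('scene');s=ctrl.read_state();c=s['ee_pos']+[0,0,ctrl.pinch_z]
h=S['world_from_camera'][:2,3]-c[:2];h/=np.linalg.norm(h);h=np.array([*h,0])
k=4.8333
for n,a,dz in(("bottom rim",.016,-.0572),("lower junction",.016,-.0179),("upper junction",.016,.0179),("top rim front",.016,.0572),("top rim back",-.016,.0572)):
    u,v=project(S,c+h*a+[0,0,dz]);print(n,round((u-200+.5)*k-.5),round((v-150+.5)*k-.5))
for n,p in(("plate c",[.5652,.0117,.012]),):
    u,v=project(S,p);print(n,round((u-200+.5)*k-.5),round((v-150+.5)*k-.5))
W=np.load('w7_i.npz')
t=s['ee_pos'];R=s['eef_rot']
for dz in (.06,.0572,0.0179,0,-.0179,-.06):
    print(dz,[[round((q+.5)*1.5-.5) for q in project(W,c+R[:,0]*a+[0,0,dz])] for a in(.016,0,-.016)])
E
python3 - <<'E'
import cv2
im=cv2.imread('pics/s7.png');cv2.imwrite('pics/s7c.png',cv2.resize(im[100:340,260:460],None,fx=2.4,fy=2.4))
E
```

```text
bottom rim 339 301
lower junction 339 252
upper junction 339 205
top rim front 340 151
top rim back 340 112
plate c 338 429
0.06 [[385, 421], [386, 474], [386, 524]]
0.0572 [[385, 415], [386, 467], [386, 516]]
0.0179 [[385, 353], [385, 395], [385, 434]]
0 [[385, 335], [385, 372], [385, 408]]
-0.0179 [[385, 319], [385, 354], [385, 387]]
-0.06 [[385, 292], [385, 321], [385, 349]]
```

View pics/s7c.png

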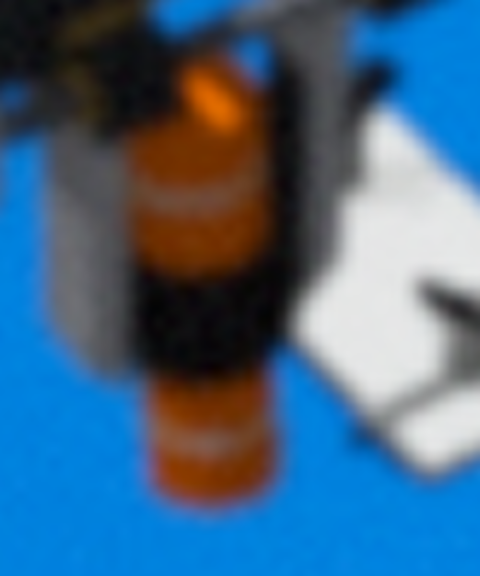

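```bash
python3 - <<'E'
from h import *
W=np.load('w7_i.npz');d=np.load('w7_d.npy');s=ctrl.read_state();R=s['eef_rot'];c=s['ee_pos']+[0,0,ctrl.pinch_z]
for v in range(200,304,4):
    u=257;D=d[v,u]
    if D>0:
        p=R.T@(proj_inv(W,u,v,depth=D)-c)*1000; print(v,round(v*1.5),p.round(1))
im=cv2.imread('pics/w7.png');cv2.imwrite('pics/w7c.png',cv2.resize(im[290:470,300:470],None,fx=3.2,fy=3.2))
E
```

```text
200 300 [-26.7   0.7 186. ]
204 306 [ 8.9  0.4 58.2]
208 312 [10.8  0.3 42.7]
212 318 [20.6  0.3  5.9]
216 324 [19.9  0.2  0.8]
220 330 [18.5  0.2 -1.9]
224 336 [17.5  0.2 -5.6]
228 342 [15.9  0.2 -7.4]
232 348 [14.2  0.2 -9.1]
236 354 [ 14.2   0.2 -14.5]
240 360 [ 14.8   0.2 -20.9]
244 366 [ 15.6   0.2 -27.2]
248 372 [ 15.8   0.2 -31.9]
252 378 [ 15.8   0.1 -36. ]
256 384 [ 16.9   0.1 -42.1]
260 390 [ 16.7   0.1 -45.3]
264 396 [ 16.8   0.1 -48.9]
268 402 [ 14.8   0.1 -48.7]
272 408 [ 13.9   0.1 -50.4]
276 414 [ 12.5   0.1 -51.1]
280 420 [ 10.3   0.1 -50.5]
284 426 [  8.6   0.1 -50.9]
288 432 [  7.5   0.1 -52.1]
292 438 [  5.4   0.1 -51.9]
296 444 [  3.8   0.1 -52.3]
300 450 [  3.    0.1 -53.9]
```

View pics/w7c.png

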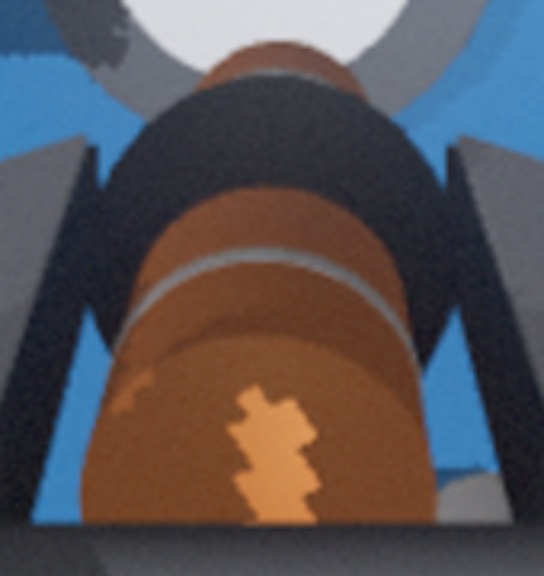

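Wrist depth shows the float centre about 7 mm below and 4 mm to the tool −x side of the grasp point, leaning about 4°, heavy end down. I'll compensate, descend most of the way, then feel for contact.

>>> {"fn": "move_arm", "kwargs": {
  "steps": [
    [4,0.3,0,1,0],
    [4,0.2,0,2,0],
    [4,0,0,2,0],
    [4,0,0,2,0],
    [4,0,0,1.5,0],
    [4,0,0,1,0],
    [4,0,0,0.5,0],
    [4,0,0,0.3,0],
    [4,0,0,0,0],
    [4,0,0,0,0],
    [4,0,0,0,0]
  ]
}}

```text
time_s: 12.9
ee_pos: [0.5612, 0.0143, 0.0758]
eef_rot: [[-0.875, 0.484, 0.002], [0.484, 0.875, -0.0], [-0.002, 0.001, -1.0]]
force: [0.9, -0.3, -3.1]
gripper_width: 0.0472
```

```bash
python3 w.py w8; python3 s.py s8 200 330 150 270; python3 - <<'E'
from h import *
W=np.load('w8_i.npz');d=np.load('w8_d.npy');s=ctrl.read_state();R=s['eef_rot'];c=s['ee_pos']+[0,0,ctrl.pinch_z]
for v in list(range(204,264,6)):
    u=257;D=d[v,u]
    if D>0:
        p=R.T@(proj_inv(W,u,v,depth=D)-c)*1000; print(v,p.round(1),proj_inv(W,u,v,depth=D).round(4))
E
```

```text
12.9 [0.5612 0.0143 0.0758] [[-0.875, 0.484, 0.002], [0.484, 0.875, -0.0], [-0.002, 0.001, -1.0]] 0.04724684600136933 [ 0.9  -0.32 -3.13] [-0.13  0.32  1.69  0.    1.13 -1.19]
scale 4.833333333333333
204 [ 8.9  0.6 57.3] [0.5536 0.0191 0.0371]
210 [20.8  0.4  8.2] [0.543  0.0248 0.0862]
216 [19.8  0.4  0.5] [0.5439 0.0243 0.0939]
222 [17.9  0.4 -4.2] [0.5455 0.0234 0.0986]
228 [15.6  0.4 -7.6] [0.5475 0.0223 0.102 ]
234 [ 14.3   0.4 -12.7] [0.5487 0.0216 0.1071]
240 [ 14.6   0.4 -21. ] [0.5484 0.0217 0.1154]
246 [ 15.1   0.3 -28.9] [0.5479 0.022  0.1233]
252 [ 16.4   0.3 -37.8] [0.5468 0.0226 0.1322]
258 [ 16.5   0.3 -43.7] [0.5466 0.0226 0.1381]
```

View pics/s8.png

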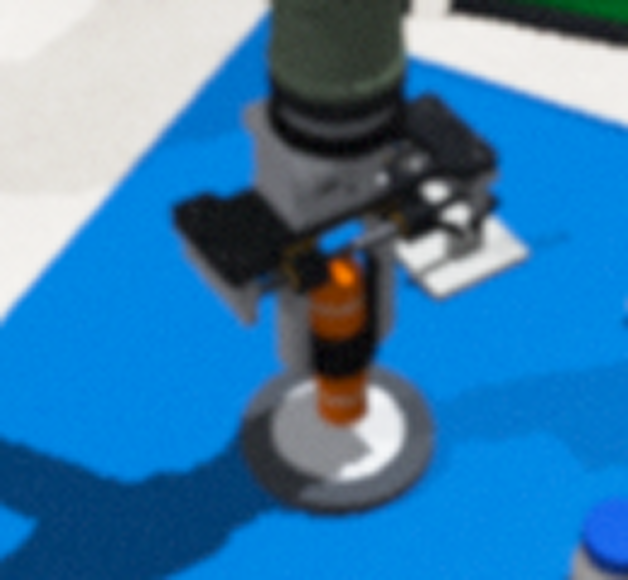

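The float is over the white circle and about 15 mm above the plate. I'm continuing in small steps.

>>> {"fn": "move_arm", "kwargs": {
  "steps": [
    [4,0,0,0.5,0],
    [4,0,0,0.4,0],
    [4,0,0,0.2,0],
    [4,0,0,0,0],
    [4,0,0,0,0],
    [4,0,0,0,0]
  ]
}}

```text
time_s: 13.6
ee_pos: [0.5606, 0.0144, 0.0641]
eef_rot: [[-0.875, 0.484, 0.0], [0.484, 0.875, -0.0], [-0.0, 0.0, -1.0]]
force: [-0.0, -0.7, -2.9]
gripper_width: 0.0473
```

>>> {"fn": "move_arm", "kwargs": {
  "steps": [
    [4,0,0,0.1,0],
    [4,0,0,0,0],
    [4,0,0,0,0]
  ]
}}

```text
time_s: 13.9
ee_pos: [0.5605, 0.0145, 0.063]
eef_rot: [[-0.875, 0.484, 0.0], [0.484, 0.875, -0.0], [-0.0, -0.0, -1.0]]
force: [0.1, -0.6, -3.5]
gripper_width: 0.0474
```

>>> {"fn": "move_arm", "kwargs": {
  "steps": [
    [4,0,0,0.1,0],
    [4,0,0,0,0],
    [4,0,0,0,0]
  ]
}}

```text
time_s: 14.2
ee_pos: [0.5604, 0.0144, 0.0619]
eef_rot: [[-0.875, 0.484, -0.0], [0.484, 0.875, 0.0], [0.0, -0.0, -1.0]]
force: [-0.5, -0.8, -3.3]
gripper_width: 0.0474
```

>>> {"fn": "move_arm", "kwargs": {
  "steps": [
    [4,0,0,0.1,0],
    [4,0,0,0,0],
    [4,0,0,0,0]
  ]
}}

```text
time_s: 14.5
ee_pos: [0.5604, 0.0145, 0.0609]
eef_rot: [[-0.875, 0.484, -0.0], [0.484, 0.875, 0.0], [0.0, -0.0, -1.0]]
force: [0.4, 0.4, -2.4]
gripper_width: 0.047
```

>>> {"fn": "move_arm", "kwargs": {
  "steps": [
    [4,0,0,0.1,0],
    [4,0,0,0,0],
    [4,0,0,0,0]
  ]
}}

```text
time_s: 14.8
ee_pos: [0.5604, 0.0144, 0.0599]
eef_rot: [[-0.875, 0.484, -0.0], [0.484, 0.875, 0.0], [0.0, -0.0, -1.0]]
force: [-0.7, 0.2, -1.8]
gripper_width: 0.0472
```

```bash
python3 s.py s9 230 310 190 250; python3 w.py w9
```

```text
scale 9.666666666666666
14.85 [0.5605 0.0144 0.0599] [[-0.875, 0.484, -0.0], [0.484, 0.875, -0.0], [0.0, -0.0, -1.0]] 0.04681586800994992 [-1.04 -0.62 -2.69] [-0.13  0.34  1.7  -0.    1.1  -1.19]
```

View pics/s9.png

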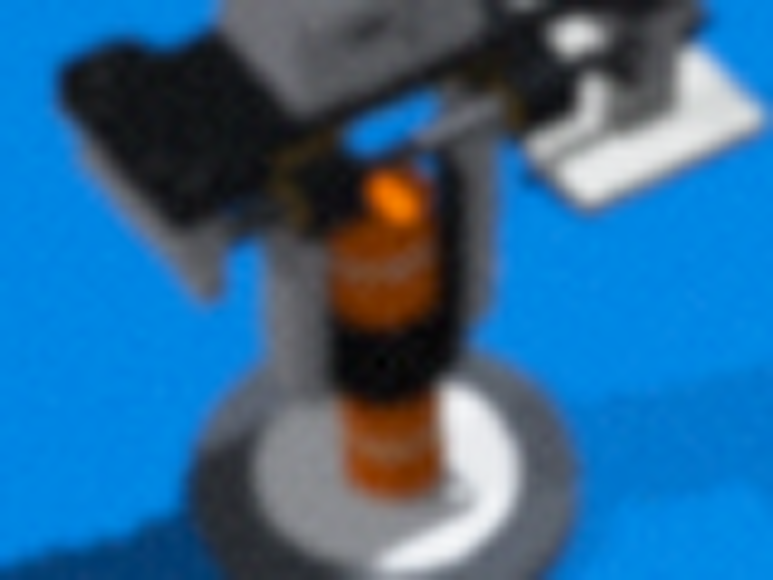

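>>> {"fn": "move_arm", "kwargs": {
  "steps": [
    [4,0,0,0.1,0],
    [4,0,0,0,0],
    [4,0,0,0,0]
  ]
}}

```text
time_s: 15.2
ee_pos: [0.5604, 0.0145, 0.0589]
eef_rot: [[-0.875, 0.484, -0.0], [0.484, 0.875, 0.0], [0.0, -0.0, -1.0]]
force: [-0.1, 0.6, -2.4]
gripper_width: 0.0477
```

>>> {"fn": "move_arm", "kwargs": {
  "steps": [
    [4,0,0,0.1,0],
    [4,0,0,0,0],
    [4,0,0,0,0]
  ]
}}

```text
time_s: 15.5
ee_pos: [0.5609, 0.0143, 0.0584]
eef_rot: [[-0.875, 0.484, 0.001], [0.484, 0.875, -0.0], [-0.001, 0.0, -1.0]]
force: [-0.9, -0.1, 0.4]
gripper_width: 0.0473
```

```bash
python3 - <<'E'
from h import *
S=ctrl.camera_info('scene');h=S['world_from_camera'][:2,3]-[.566,.0115];h/=np.linalg.norm(h)
for z in(.0148,.018,.022):
    u,v=project(S,[.566+h[0]*.016,.0115+h[1]*.016,z]);k=9.6667;print(z,(u-230+.5)*k-.5,(v-190+.5)*k-.5)
E
python3 w.py w10;python3 - <<'E'
from h import *
W=np.load('w10_i.npz');d=np.load('w10_d.npy');s=ctrl.read_state();R=s['eef_rot'];c=s['ee_pos']+[0,0,ctrl.pinch_z]
for v in list(range(204,284,6)):
    u=257;D=d[v,u]
    if D>0:
        p=R.T@(proj_inv(W,u,v,depth=D)-c)*1000; print(v,p.round(1),proj_inv(W,u,v,depth=D).round(4))
E
```

```text
0.0148 387.27980487689285 506.42936688862613
0.018 387.333816319731 499.5865664526815
0.022 387.40159140683005 491.00002680143297
15.5 [0.5609 0.0143 0.0584] [[-0.875, 0.484, 0.001], [0.484, 0.875, -0.0], [-0.001, 0.0, -1.0]] 0.047290902854151294 [-0.92 -0.1   0.41] [-0.13  0.34  1.7  -0.    1.1  -1.19]
204 [ 9.6  0.4 55.7] [0.5527 0.0194 0.0215]
210 [20.8  0.3  8.8] [0.5428 0.0247 0.0684]
216 [19.8  0.3  1. ] [0.5437 0.0242 0.0762]
222 [17.9  0.3 -3.7] [0.5453 0.0233 0.0809]
228 [15.8  0.3 -7.3] [0.5472 0.0222 0.0845]
234 [ 14.6   0.3 -12.7] [0.5483 0.0216 0.0899]
240 [ 15.2   0.3 -21.8] [0.5477 0.0219 0.099 ]
246 [ 16.2   0.2 -30.6] [0.5468 0.0224 0.1078]
252 [ 15.8   0.2 -36.2] [0.5471 0.0222 0.1134]
258 [ 17.2   0.2 -44.4] [0.5459 0.0228 0.1216]
264 [ 16.8   0.2 -49. ] [0.5462 0.0227 0.1262]
270 [ 14.5   0.2 -49.7] [0.5483 0.0215 0.1269]
276 [ 12.4   0.2 -51. ] [0.5501 0.0205 0.1282]
282 [  9.4   0.2 -50.7] [0.5527 0.0191 0.1279]
```

Contact: the vertical force rose by about 3 N and the tool stalled where predicted. I'll relax the grip to the minimum so the float settles on its dome.

>>> {"fn": "move_arm", "kwargs": {
  "steps": [
    [4,0,0,0,0],
    [4,0,0,0,0],
    [4,0,0,0,0],
    [4,0,0,0,0],
    [4,0,0,0,0],
    [4,0,0,0,0],
    [4,0,0,0,0],
    [4,0,0,0,0]
  ],
  "force": 3
}}

```text
time_s: 16.35
ee_pos: [0.5609, 0.0144, 0.0583]
eef_rot: [[-0.875, 0.484, 0.001], [0.484, 0.875, -0.0], [-0.001, 0.0, -1.0]]
force: [0.2, 0.5, 3.9]
gripper_width: 0.0478
```

```bash
python3 w.py w11;python3 - <<'E'
from h import *
W=np.load('w11_i.npz');d=np.load('w11_d.npy');s=ctrl.read_state();R=s['eef_rot'];c=s['ee_pos']+[0,0,ctrl.pinch_z]
for v in list(range(204,276,6)):
    u=257;D=d[v,u]
    if D>0:
        p=R.T@(proj_inv(W,u,v,depth=D)-c)*1000; print(v,p.round(1),proj_inv(W,u,v,depth=D).round(4))
E
```

```text
16.35 [0.5609 0.0144 0.0583] [[-0.875, 0.484, 0.001], [0.484, 0.875, -0.0], [-0.001, 0.0, -1.0]] 0.04780489623686045 [0.16 0.55 3.94] [-0.13  0.34  1.7   0.    1.1  -1.19]
204 [ 9.6  0.5 55.9] [0.5527 0.0195 0.0212]
210 [21.   0.4  8.3] [0.5426 0.0249 0.0688]
216 [20.2  0.4 -0.1] [0.5433 0.0245 0.0772]
222 [18.   0.3 -3.8] [0.5453 0.0234 0.0808]
228 [15.6  0.3 -6.9] [0.5473 0.0223 0.0839]
234 [ 14.5   0.3 -12.5] [0.5483 0.0217 0.0896]
240 [ 15.2   0.3 -21.8] [0.5476 0.022  0.0989]
246 [ 15.9   0.3 -30.2] [0.547  0.0224 0.1072]
252 [ 16.3   0.3 -37.2] [0.5466 0.0225 0.1142]
258 [ 16.3   0.2 -42.8] [0.5467 0.0225 0.1199]
264 [ 16.7   0.2 -48.8] [0.5463 0.0227 0.1258]
270 [ 14.8   0.2 -50.4] [0.5479 0.0218 0.1274]
```

View pics/w11.png

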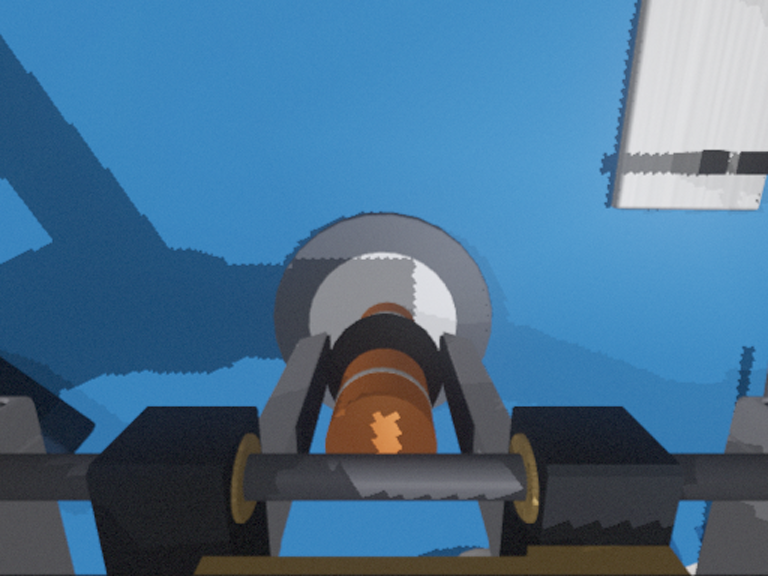

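>>> {"fn": "move_arm", "kwargs": {
  "steps": [
    [4,0,0,-0.05,0],
    [4,0,0,0,0],
    [4,0,0,0,0],
    [4.8,0,0,0,0],
    [4.9,0,0,0,0],
    [5,0,0,0,0],
    [5.1,0,0,0,0],
    [5.2,0,0,0,0],
    [5.4,0,0,0,0],
    [5.8,0,0,0,0],
    [6.4,0,0,0,0],
    [7,0,0,0,0],
    [8,0,0,0,0],
    [8,0,0,0,0],
    [8,0,0,0,0],
    [8,0,0,0,0]
  ]
}}

```text
time_s: 18.0
ee_pos: [0.5605, 0.0144, 0.0585]
eef_rot: [[-0.875, 0.484, 0.0], [0.484, 0.875, -0.0], [-0.0, 0.0, -1.0]]
force: [0.0, 0.4, -0.2]
gripper_width: 0.0801
```

```bash
python3 w.py w12; python3 s.py s12 230 310 190 250
```

```text
18.0 [0.5605 0.0144 0.0585] [[-0.875, 0.484, 0.0], [0.484, 0.875, -0.0], [-0.0, 0.0, -1.0]] 0.08005734021214805 [ 0.03  0.41 -0.22] [-0.13  0.34  1.7  -0.    1.1  -1.19]
scale 9.666666666666666
```

View pics/w12.png

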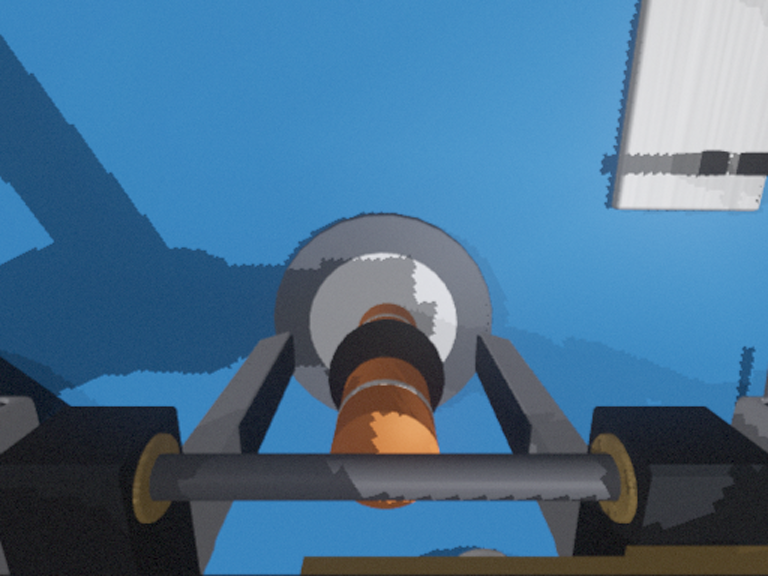

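View pics/s12.png

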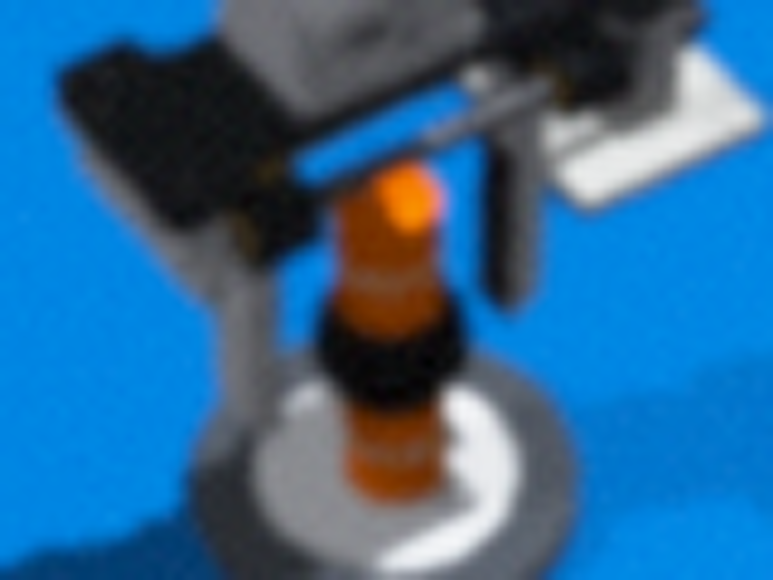

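It stands free and upright. Opening fully and rising straight up.

>>> {"fn": "move_arm", "kwargs": {
  "steps": [
    [9.4,0,0,0,0],
    [9.4,0,0,0,0],
    [9.4,0,0,-0.5,0],
    [9.4,0,0,-1,0],
    [9.4,0,0,-1.5,0],
    [9.4,0,0,-2,0],
    [9.4,0,0,-2,0],
    [9.4,0,0,-2.5,0],
    [9.4,0,0,-3,0],
    [9.4,0,0,-2,0],
    [9.4,0,0,-1.5,0],
    [9.4,0,0,0,0],
    [9.4,0,0,0,0]
  ]
}}

```text
time_s: 19.4
ee_pos: [0.5603, 0.0144, 0.2185]
eef_rot: [[-0.875, 0.484, 0.0], [0.484, 0.875, -0.0], [-0.0, 0.0, -1.0]]
force: [0.7, 0.5, -1.0]
gripper_width: 0.0937
```

```bash
python3 w.py w13; python3 s.py s13 180 340 150 270; python3 - <<'E'
from h import *
s=ctrl.read_state();R=s['eef_rot'];t=s['ee_pos'];print((R.T@(np.array([.5155,-.222,.1])-t)*100).round(2))
E
```

```text
19.4 [0.5603 0.0144 0.2185] [[-0.875, 0.484, 0.0], [0.484, 0.875, -0.0], [-0.0, 0.0, -1.0]] 0.0936522820992759 [ 0.73  0.45 -0.96] [-0.13  0.17  1.56  0.    1.41 -1.19]
scale 4.833333333333333
[ -7.63 -22.82  11.7 ]
```

View pics/w13.png

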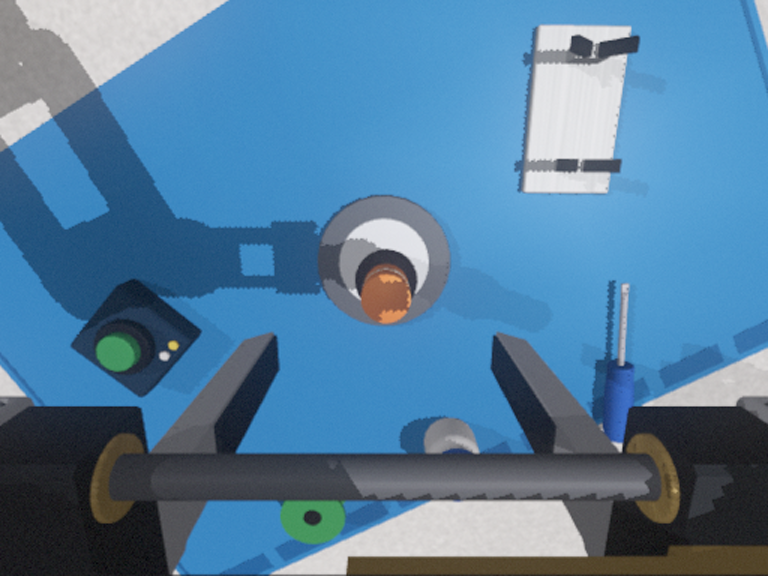

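View pics/s13.png

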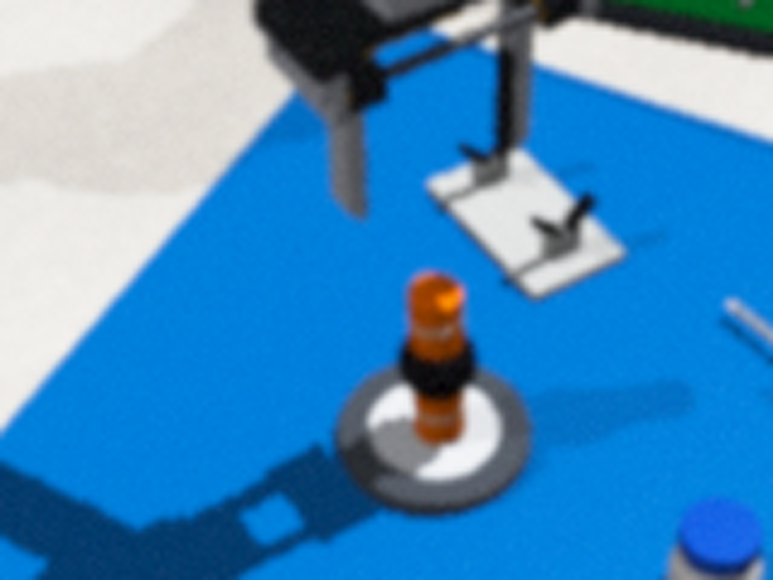

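The float stands upright inside the white circle. Next, over to the button with the fingers closing.

>>> {"fn": "move_arm", "kwargs": {
  "steps": [
    [0,-0.95,-2.85,0,0],
    [0,-0.95,-2.85,0,0],
    [0,-0.95,-2.85,0,0],
    [0,-0.95,-2.85,0,0],
    [0,-0.95,-2.85,0,0],
    [0,-0.95,-2.85,0,0],
    [0,-0.95,-2.85,0,0],
    [0,-0.95,-2.85,0,0],
    [0,0,0,2,0],
    [0,0,0,3,0],
    [0,0,0,3,0],
    [0,0,0,2,0],
    [0,0,0,0,0],
    [0,0,0,0,0]
  ],
  "force": 20
}}

```text
time_s: 20.9
ee_pos: [0.516, -0.2214, 0.1175]
eef_rot: [[-0.875, 0.484, -0.002], [0.484, 0.875, 0.001], [0.003, 0.0, -1.0]]
force: [-0.1, 1.2, 0.0]
gripper_width: 0.0001
```

```bash
python3 w.py w14; python3 - <<'E'
from h import *
W=np.load('w14_i.npz');s=ctrl.read_state();print([ (np.array(project(W,p))+.5)*1.5-.5 for p in ([.5155,-.222,.051],s['ee_pos'])])
R=s['eef_rot'];t=s['ee_pos'];print((R.T@(np.array([.5155,-.222,.051])-t)*100).round(2))
E
```

```text
20.9 [ 0.516  -0.2214  0.1175] [[-0.875, 0.484, -0.002], [0.484, 0.875, 0.001], [0.003, 0.0, -1.0]] 9.06187452684175e-05 [-0.14  1.23  0.01] [-0.56  0.27  1.66  0.    1.22 -1.63]
[array([383.53886142, 306.54454136]), array([384.805975  , 356.59509329])]
[ 0.13 -0.07  6.78]
```

View pics/w14.png

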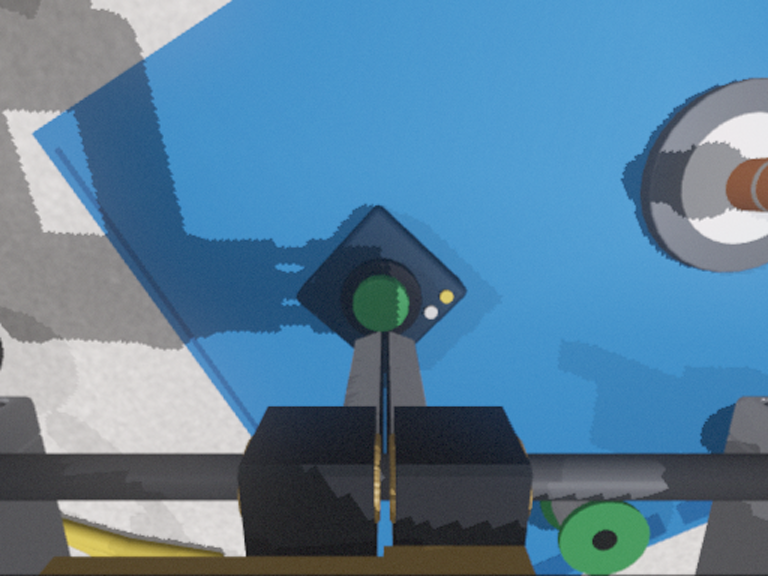

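The button centre at (382,303) agrees with the prediction (384,306). I'm descending and pressing.

>>> {"fn": "move_arm", "kwargs": {
  "steps": [
    [0,0.1,-0.05,2,0],
    [0,0,0,2,0],
    [0,0,0,1.5,0],
    [0,0,0,0.5,0],
    [0,0,0,0.3,0],
    [0,0,0,0.2,0],
    [0,0,0,0,0],
    [0,0,0,0,0]
  ]
}}

```text
time_s: 21.75
ee_pos: [0.5161, -0.2221, 0.0542]
eef_rot: [[-0.875, 0.484, 0.001], [0.484, 0.875, -0.001], [-0.001, -0.0, -1.0]]
force: [-0.1, 0.4, -0.1]
gripper_width: 0.0004
```

>>> {"fn": "move_arm", "kwargs": {
  "steps": [
    [0,0,0,0.2,0],
    [0,0,0,0.2,0],
    [0,0,0,0.1,0],
    [0,0,0,0,0],
    [0,0,0,0,0]
  ]
}}

```text
time_s: 22.25
ee_pos: [0.5163, -0.2222, 0.049]
eef_rot: [[-0.875, 0.484, 0.001], [0.484, 0.875, -0.001], [-0.002, -0.0, -1.0]]
force: [0.4, -0.4, 3.8]
gripper_width: 0.0006
```

>>> {"fn": "move_arm", "kwargs": {
  "steps": [
    [0,0,0,0.1,0],
    [0,0,0,0.1,0],
    [0,0,0,0,0],
    [0,0,0,0,0]
  ]
}}

```text
time_s: 22.65
ee_pos: [0.5162, -0.2222, 0.0469]
eef_rot: [[-0.875, 0.484, 0.001], [0.484, 0.875, -0.001], [-0.002, -0.0, -1.0]]
force: [2.2, -1.0, 3.7]
gripper_width: 0.0001
```

>>> {"fn": "move_arm", "kwargs": {
  "steps": [
    [0,0,0,0.1,0],
    [0,0,0,0,0],
    [0,0,0,0,0]
  ]
}}

```text
time_s: 22.95
ee_pos: [0.5163, -0.2222, 0.0463]
eef_rot: [[-0.875, 0.484, 0.001], [0.484, 0.875, -0.001], [-0.002, -0.0, -1.0]]
force: [1.1, -1.2, 6.4]
gripper_width: 0.0005
```

>>> {"fn": "move_arm", "kwargs": {
  "steps": [
    [0,0,0,0.1,0],
    [0,0,0,0,0],
    [0,0,0,0,0]
  ]
}}

```text
time_s: 23.25
ee_pos: [0.5163, -0.2222, 0.0461]
eef_rot: [[-0.875, 0.484, 0.001], [0.484, 0.875, -0.001], [-0.001, -0.0, -1.0]]
force: [-0.6, 1.0, 12.4]
gripper_width: 0.0005
```

>>> {"fn": "move_arm", "kwargs": {
  "steps": [
    [0,0,0,0.1,0],
    [0,0,0,0,0],
    [0,0,0,0,0]
  ]
}}

```text
time_s: 23.55
ee_pos: [0.5164, -0.2223, 0.046]
eef_rot: [[-0.875, 0.484, 0.001], [0.484, 0.875, -0.001], [-0.001, -0.0, -1.0]]
force: [-2.3, 1.9, 16.5]
gripper_width: 0.0004
```

The button hit its hard stop at z ≈ 0.046: force climbed to 16 N with no more travel. Letting go and rising.

>>> {"fn": "move_arm", "kwargs": {
  "steps": [
    [0,0,0,-0.5,0],
    [0,0,0,-1,0],
    [0,0,0,-2,0],
    [0,0,0,-3,0],
    [0,0,0,-3,0],
    [0,0,0,-2,0],
    [0,0,0,0,0],
    [0,0,0,0,0],
    [0,0,0,0,0]
  ]
}}

```text
time_s: 24.45
ee_pos: [0.5139, -0.2207, 0.156]
eef_rot: [[-0.875, 0.484, -0.004], [0.484, 0.875, 0.003], [0.005, 0.0, -1.0]]
force: [0.6, -0.2, -1.0]
gripper_width: 0.0001
```

```bash
python3 w.py w15; python3 s.py s15 180 380 150 320
```

```text
24.45 [ 0.5139 -0.2207  0.156 ] [[-0.875, 0.484, -0.004], [0.484, 0.875, 0.003], [0.005, 0.0, -1.0]] 8.100919858244606e-05 [ 0.64 -0.16 -0.98] [-0.56  0.22  1.63 -0.    1.3  -1.63]
scale 3.411764705882353
```

View pics/s15.png

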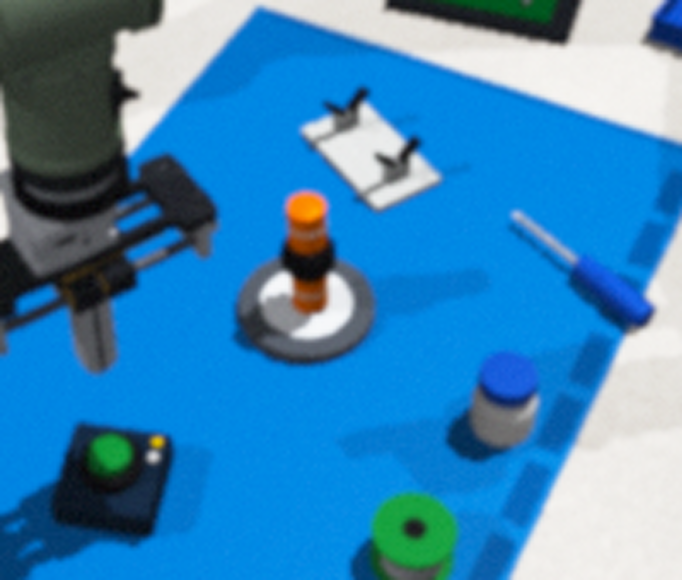

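View pics/w15.png

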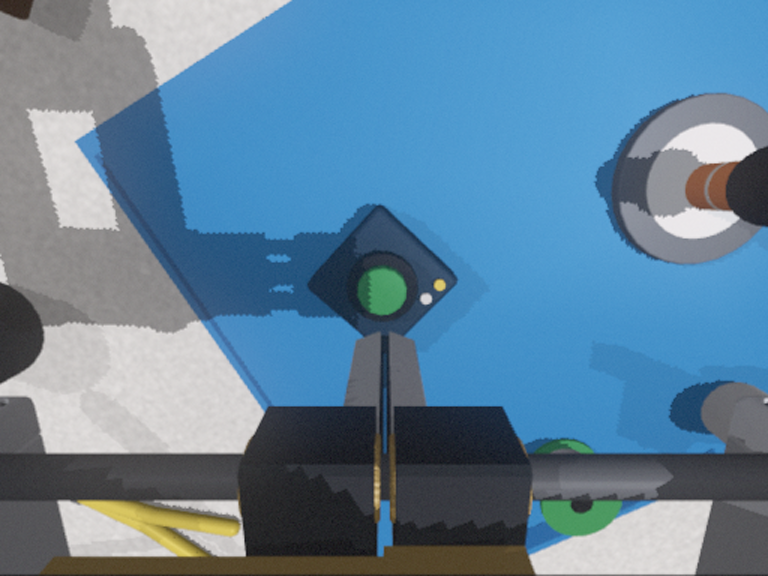

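The float stands upright in the white circle at scene-crop (308,255). The button at (110,455) is released, the bystanders are in place and the arm is clear. Handing in.

```bash
python3 -c "
from cell import ctrl
print(ctrl.sign_off())"
```

```text
the job is handed in; nothing more can be done
None
```

I stood the orange float on the reader plate, heavy end down and let go. I then pressed the green start button to its stop, released it and handed the job in at about 24.5 s of the 58 s allowed. The sign-off reported no verdict.

- **Lift and balance:** I gripped the float at its waist and lifted it. It tilted as it came up and settled nearly upright under a light grip, so the ballast is in the end that points down.
- **Placing:** I lowered it until the force showed contact with the plate, then opened the fingers slowly. The last pictures show it upright inside the white circle, still standing after the button press.
- **Button:** It stopped hard at about z = 0.046 m, where the force rose to 16 N with no further travel. After release the arm is clear of everything. I judged "button back up" from the pictures only, because the joint value cannot be read.
- **Bystanders:** The spool, jar and screwdriver look undisturbed.

**Mismatch:** before placing, the wrist depth showed the float about 7 mm lower in the grip than planned, 4 mm to one side and leaning about 4°. I corrected for the offset. The lean was still there while the fingers held it, and it stood up once released.

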